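# Make up two glaze-test kits

## Task

Make up two glaze-test kits from the stock on the bench: the green tray gets the orange-capped jar, the white cup and the yellow plaster ring; the blue tray gets the white-capped jar and the terracotta cup and no ring. In each tray a jar belongs in the black-lined pocket, a cup in the white-lined one and a ring in the brown cork-lined one. Set each thing down upright and flat in its pocket without dropping it or knocking anything over, and leave the rest of the stock (black-capped jar, blue cup, pink ring) where it stands.

Things in the scene. Friction and masses are not known exactly. Their poses are not given: they have to be found in the camera images.
- tray_green: green kit tray fixed to the bench, 244 x 86 mm, 10 mm high. Origin: centre of its underside; x along its length, within 0.25 rad of world x. Three pockets in a row, each 76 x 76 mm inside, floor 3 mm above the bench, walls 3 to 5 mm thick, tops 10 mm above the bench. Centres: black-lined (jars) x = -79 mm, white-lined (cups) x = 0, brown cork-lined (rings) x = +79 mm, all y = 0
- tray_blue: blue kit tray fixed to the bench, 244 x 86 mm, 10 mm high. Origin: centre of its underside; x along its length, within 0.25 rad of world -x. Three pockets in a row, each 76 x 76 mm inside, floor 3 mm above the bench, walls 3 to 5 mm thick, tops 10 mm above the bench. Centres: black-lined (jars) x = -79 mm, white-lined (cups) x = 0, brown cork-lined (rings) x = +79 mm, all y = 0
- jar_orange: glaze jar, closed, upright: cream body with orange band, flat orange cap; 46 mm diameter, 62 mm high. Origin: centre of its underside, z up
- jar_white: glaze jar, closed, upright: cream body with white band, flat white cap; 46 mm diameter, 62 mm high. Origin: centre of its underside, z up
- jar_black: glaze jar, closed, upright: cream body with black band, flat black cap; 46 mm diameter, 62 mm high. Origin: centre of its underside, z up. Not called for: stays in its place
- cup_white: small straight-sided white test cup, open at the top, upright; 50 mm outer diameter, 46 mm high, wall 4 mm. Origin: centre of its underside, z up
- cup_terracotta: small straight-sided reddish-brown terracotta test cup, open at the top, upright; 50 mm outer diameter, 46 mm high, wall 4 mm. Origin: centre of its underside, z up
- cup_blue: small straight-sided blue test cup, open at the top, upright; 50 mm outer diameter, 46 mm high, wall 4 mm. Origin: centre of its underside, z up. Not called for: stays in its place
- ring_yellow: yellow plaster ring lying flat, 54 mm outer diameter, 30 mm bore, 36 mm high. Origin: centre of its underside, z up
- ring_pink: pink plaster ring lying flat, 54 mm outer diameter, 30 mm bore, 36 mm high. Origin: centre of its underside, z up. Not called for: stays in its place
There are look-alikes about, which are no part of the job. Leave any turquoise look-alike of the cup_white alone. Of the things shaped like the cup_terracotta, the brown one is meant.

How it is judged:
By the outcome, as a careful person would: the job done as asked, in the order asked, and still so for the second after the job is handed in, with the robot touching nothing.
It also fails if it takes over 144 s, if anything falls off the work surface, if the arm or the gripper's body presses on something with over 40 N, if the wrist force passes 120 N, or if a joint passes its speed limit or range.

## Robot

A 6-joint arm with a two-finger parallel gripper is mounted at the origin on the work surface. World frame = base frame: x ahead of the robot, y to its left, z up, the work surface at z = 0. Lengths are in m, angles in degrees, forces in N, time in s.
With the tool pointing down it reaches from about 0.4 to 0.825 m from the base axis. Payload 7 kg.
Tool frame: the origin (TCP) lies midway between the tips of the shut fingers; the grasp point (between the pads) lies 19 mm behind it; z points along the fingers, y is the direction in which the jaws open and shut (so a half turn about z gives the same grasp; the last joint's range is limited). The gripper opens to 88 mm and grips with 3 to 60 N. Pads are 19 mm wide; open, the fingers measure 130 mm over their backs; the gripper's body (78 mm by 193 mm) begins 47 mm behind the grasp point.
Start: joints at [-54.998, 20.546, 0.682, 0, -70.136, -16.507], TCP at [0.214, -0.64, 0.192] pointing down, gripper open.
Joint ranges: [-176.03, 176.03], [-82.01, 121.73], [-58.28, 71.71], [-173.87, 95.51], [-174.79, -0.11], [-173.66, 173.66]. Speed limits (degrees/s): [136.94, 136.94, 172.46, 180, 180, 180].

## Interface

Orientations are given as [roll, pitch, yaw] about the fixed x, y, z axes, in that order (R = Rz(yaw) Ry(pitch) Rx(roll)).
In Python, from plant import ctrl gives the robot as it stands. The module is installed in compiled form; this text tells all that it offers.
- The arm moves only by the tool arm_command, never from a script. Its argument "targets" is a list that holds one entry, the list of rows, each a list of 7 numbers: the turn, a rotation vector about the world's x, y, z in rad, then the shift along the world's x, y, z in cm, then the opening, from 0 (shut) to 1 (fully open). A call has 1 to 8 rows; each row is the pose to reach, as a shift and turn from the pose commanded when the call began; what a row does not reach only later rows make up. A row lasts 1/12 s, in which the tool goes at most 41.7 mm and 7.16 degrees, less where a joint would pass 70% of its speed; a pose out of reach is approached as far as the arm can. A call with a gripper value outside its range is refused whole. The fingers move at their own pace and stop on an object; the grip force is fixed at half the most. Time passes only in rows, so rows that repeat a pose let the fingers close. It gives the time, the measured TCP pose, the force and the opening at its end, in the units of the state.
- ctrl.get_obs(): the state, without advancing time (a new reading comes with each control period).
- ctrl.snapshot(name): name is "scene" or "top" or "wrist"; returns the picture (420x560x3 uint8, blue, green, red); there is no depth.
- ctrl.camera_model(name): a dict with "K" (3x3 intrinsics, pixels), "xyz" and "rotation" of the camera in the world. Camera axes: x right, y up, looking along -z (the intrinsics and any distortion apply to the point x, -y, -z); pixel columns grow to the right and rows downward; lengths in m; the calibration is good to about 2 mm. A picture is of the moment at which its call begins: read the wrist's pose just before it. camera_model takes no time and is no camera call; for the wrist camera it gives the pose at the moment of the call.
- ctrl.close_job(): hands the job in, once; it reports no verdict.
The state is a dict: "clock": time; "joint_pos": joint angles; "qvel": joint speeds; "tau": joint torques, N m; "tool_pos": TCP position; "orientation": TCP orientation; "force": force on the tool from outside, world axes, zero at the start; "moment": the same for the moment, N m; "opening": finger opening in m.
Only numpy, scipy, OpenCV 4.12 (cv2) and the standard library are available. Lean on these libraries where they do the work, as an engineer would, in place of code of your own. Each camera call takes 0.05 s, during which the arm holds its last target. There are 200 camera calls.

## Working session

There is one attempt and no reset: what is moved stays moved. The work goes in short steps, Python scripts to look and compute and a tool call to move; the robot and the scene stay as the last step left them, time stands still between calls to the robot, and variables do not carry over. Pictures are saved under pics/ and viewed, about 12 in all and at most 16, crops included, and the job is handed in when it is done.

Besides the shell and the picture viewer there is one more tool, called in YAML: its name, and indented under it one key for each argument. arm_command: Moves the arm, as the interface text tells. Its arguments: {"type":"object","properties":{"targets":{"type":"array","items":{"type":"array","items":{"type":"array","items":{"type":"number"}}}}},"required":["targets"]}

```bash
mkdir -p pics; python3 - <<'E'
from plant import ctrl
import cv2
for n in("top","scene"):
    cv2.imwrite(f"pics/{n}0.png",ctrl.snapshot(n)); m=ctrl.camera_model(n); print(n,m)
print(ctrl.get_obs())
E
```

```text
top {'K': array([[510.70996067,   0.        , 281.39244131],
       [  0.        , 510.70996067, 201.08189156],
       [  0.        ,   0.        ,   1.        ]]), 'xyz': array([0.407563  , 0.00231152, 1.1861125 ]), 'rotation': array([  7.658277  ,   0.0897357 , -88.96106096])}
scene {'K': array([[432.84160553,   0.        , 278.46005839],
       [  0.        , 432.84160553, 205.39124355],
       [  0.        ,   0.        ,   1.        ]]), 'xyz': array([ 0.8556094 , -0.60457458,  0.67498369]), 'rotation': array([46.71139389,  0.28830591, 27.5940384 ])}
{'clock': 0.1, 'joint_pos': array([-5.49964294e+01,  2.05861979e+01,  6.41837955e-01, -1.85169376e-02,
       -7.01357965e+01, -1.65056102e+01]), 'qvel': array([-0.0412587 , -0.07706023,  0.21253056, -0.01141563,  0.08859675,
        0.04225877]), 'tau': array([-5.79594744e-04, -5.84161949e+01,  2.93751544e+01,  7.01551616e+00,
        1.02000881e-02, -6.11852806e-05]), 'tool_pos': array([ 0.21397773, -0.6396959 ,  0.19094813]), 'orientation': array([ 1.79918201e+02, -6.08433545e-03, -1.61508339e+02]), 'force': array([0.86939082, 0.65111502, 1.32916723]), 'moment': array([-0.05428724, -0.04638459,  0.00028148]), 'opening': 0.08764873774335281}
```

View pics/top0.png

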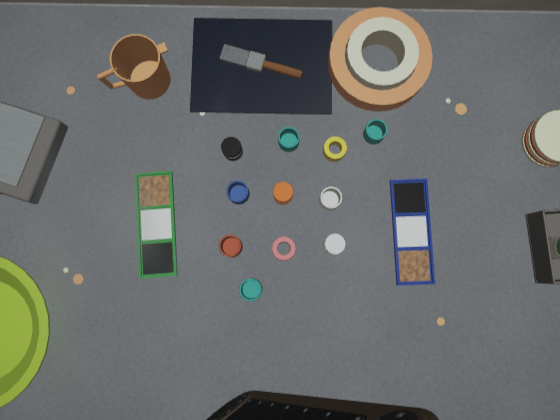

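View pics/scene0.png

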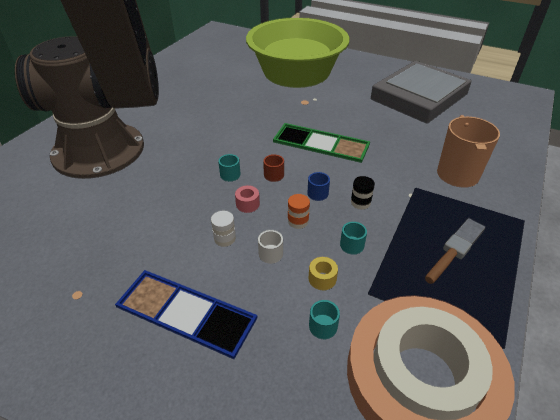

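The top view (image up = +x, left = +y) shows these objects:

| Object | Pixel |
|---|---|
| Green tray | (156,225) |
| Blue tray | (412,232) |
| Orange jar | (283,192) |
| White cup | (331,198) |
| Yellow ring | (335,148) |
| White jar | (335,244) |
| Terracotta cup | (231,246) |
| Turquoise cups (leave) | (289,139), (375,131), (251,289) |
| Black jar (leave) | (231,148) |
| Blue cup (leave) | (238,192) |
| Pink ring (leave) | (284,248) |

The scene view agrees with this.

```bash
cat > h.py <<'E'
import numpy as np, cv2
from scipy.spatial.transform import Rotation as R
from plant import ctrl
def cast(uv,z,m):
    uv=np.atleast_2d(uv).astype(float); K=m["K"]
    d=np.c_[(uv[:,0]-K[0,2])/K[0,0],-(uv[:,1]-K[1,2])/K[1,1],-np.ones(len(uv))]
    d=d@R.from_euler("xyz",m["rotation"],degrees=True).as_matrix().T
    return m["xyz"]+d*((z-m["xyz"][2])/d[:,2])[:,None]
HS={"orange":((4,150,130),(14,255,255)),"yellow":((20,120,90),(34,255,255)),"terra":((0,110,50),(9,255,210)),
 "white":((0,0,130),(179,60,255)),"green":((50,120,40),(70,255,255)),"blue":((112,120,40),(128,255,255))}
def blob(img,col,uv,r):
    """largest contour of the colour in a window about uv"""
    m=cv2.inRange(cv2.cvtColor(img,cv2.COLOR_BGR2HSV),*[np.array(a) for a in HS[col]])
    w=np.zeros_like(m); cv2.rectangle(w,(int(uv[0]-r),int(uv[1]-r)),(int(uv[0]+r),int(uv[1]+r)),255,-1)
    c,_=cv2.findContours(m&w,cv2.RETR_EXTERNAL,cv2.CHAIN_APPROX_NONE)
    return max(c,key=lambda a:cv2.contourArea(cv2.convexHull(a)))[:,0]
E
python3 - <<'E'
from h import *
img=ctrl.snapshot("top"); m=ctrl.camera_model("top")
for n,col,uv,z in (("jar_orange","orange",(283,192),.062),("cup_white","white",(331,198),.046),("ring_yellow","yellow",(335,148),.036),("jar_white","white",(335,244),.062),("cup_terra","terra",(231,246),.046)):
    c=blob(img,col,uv,20); P=cast(c,z,m)[:,:2].astype(np.float32)
    (cx,cy),r=cv2.minEnclosingCircle(P*1000); h=cv2.boundingRect(c); print(n,h,round(cx),round(cy),"dia",round(2*r,1),"reach",round(np.hypot(cx,cy)))
for n,uv in (("green",(156,225)),("blue",(412,232))):
    c=blob(img,n,uv,60); P=cast(c,.01,m)[:,:2].astype(np.float32)*1000
    r=cv2.minAreaRect(P); print(n,r,cv2.boundingRect(c))
big=cv2.resize(img[115:310,125:445],None,fx=2.5,fy=2.5,interpolation=cv2.INTER_CUBIC); cv2.imwrite("pics/crop.png",big)
E
```

```text
jar_orange (273, 182, 20, 20) 580 5 dia 44.9 reach 580
cup_white (320, 186, 23, 23) 572 -104 dia 51.2 reach 582
ring_yellow (323, 137, 24, 24) 686 -113 dia 57.6 reach 696
jar_white (324, 233, 22, 22) 467 -110 dia 49.0 reach 480
cup_terra (219, 235, 22, 22) 459 120 dia 50.0 reach 474
green ((528.4935302734375, 282.8706359863281), (203.32984924316406, 53.80849075317383), 6.198912620544434) (148, 172, 27, 87)
blue ((502.0456237792969, -294.563232421875), (242.2778778076172, 86.7549057006836), 3.0626184940338135) (390, 179, 45, 106)
```

View pics/crop.png

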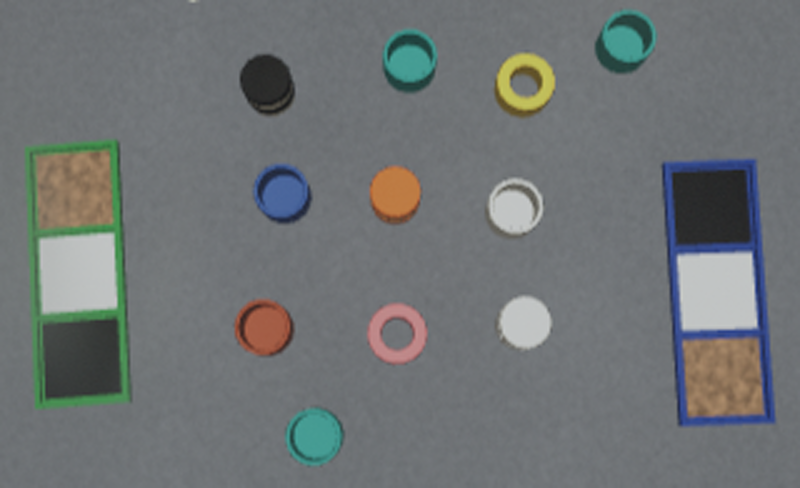

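```bash
cat >> h.py <<'E'
HS["green"]=((45,80,30),(75,255,255))
E
python3 - <<'E'
from h import *
img=ctrl.snapshot("top"); m=ctrl.camera_model("top")
for n,uv,s in (("green",(156,225),1),("blue",(412,232),-1)):
    c=blob(img,n,uv,60); P=cast(c,.01,m)[:,:2].astype(np.float32)*1000
    r=cv2.minAreaRect(P); b=cv2.boxPoints(r); e=max((b[1]-b[0],b[2]-b[1]),key=np.linalg.norm); e=e/np.linalg.norm(e); e*=s*np.sign(e[0])
    print(n,r,"x axis",e)
    for k,p in (("jar",-79),("cup",0),("ring",79)): print(k,np.round(np.array(r[0])+p*e))
print(cast([(135.8,173.8),(172.2,171.4),(177,275),(140.2,277.8)],.01,m)[:,:2].mean(0))
E
```

```text
green ((508.0860900878906, 297.4349365234375), (243.82110595703125, 86.71259307861328), 5.2892560958862305) x axis [0.99574196 0.09218388]
jar [429. 290.]
cup [508. 297.]
ring [587. 305.]
blue ((502.0430908203125, -294.51641845703125), (242.2778778076172, 86.66108703613281), 3.0626184940338135) x axis [-0.99857175 -0.05342727]
jar [ 581. -290.]
cup [ 502. -295.]
ring [ 423. -299.]
[0.50752228 0.29512613]
```

arm_command:
  targets:
    - [[0, 0, 0, 3.6, 6, 3, 1], [0, 0, -0.1, 7, 10, 3, 0.85], [0, 0, -0.2, 10, 14, 3, 0.85], [0, 0, -0.3, 13, 18, 3, 0.85], [0, 0, -0.3, 16, 22, 3, 0.85], [0, 0, -0.3, 19, 26, 3, 0.85], [0, 0, -0.3, 22, 29, 3, 0.85], [0, 0, -0.3, 24, 32, 3, 0.85]]

```text
clock: 0.87
tool_pos: [0.4114, -0.3744, 0.2216]
orientation: [-180.0, 0.0, -178.7]
force: [1.3, -1.3, 0.5]
opening: 0.0751
```

arm_command:
  targets:
    - [[0, 0, 0.047, 16.9, 37.9, 0, 0.85], [0, 0, 0.047, 16.9, 37.9, 0, 0.85], [0, 0, 0.047, 16.9, 37.9, 0, 0.85], [0, 0, 0.047, 16.9, 37.9, 0, 0.85], [0, 0, 0.047, 16.9, 37.9, 0, 0.85], [0, 0, 0.047, 16.9, 37.9, 0, 0.85], [0, 0, 0.047, 16.9, 37.9, 0, 0.85], [0, 0, 0.047, 16.9, 37.9, 0, 0.85]]

```text
clock: 1.53
tool_pos: [0.5467, -0.0696, 0.2216]
orientation: [180.0, 0.0, -176.0]
force: [1.2, -0.5, -0.3]
opening: 0.0745
```

arm_command:
  targets:
    - [[0, 0, 0, 3, 6.8, -4, 0.85], [0, 0, 0, 3, 6.8, -10, 0.85], [0, 0, 0, 3, 6.8, -10, 0.85], [0, 0, 0, 3, 6.8, -10, 0.85], [0, 0, 0, 3, 6.8, -10, 0.85], [0, 0, 0, 3, 6.8, -10, 0.85]]

```text
clock: 2.03
tool_pos: [0.5766, -0.004, 0.122]
orientation: [-180.0, -0.0, -176.0]
force: [-0.8, 0.2, 0.2]
opening: 0.0746
```

```bash
python3 - <<'E'
from h import *
o=ctrl.get_obs(); print(o["tool_pos"],o["orientation"],o["qvel"].round(1))
m=ctrl.camera_model("wrist"); img=ctrl.snapshot("wrist"); cv2.imwrite("pics/w1.png",img); print(m)
E
```

```text
[ 0.5766326  -0.0040363   0.12201181] [-1.79958201e+02 -4.38504383e-03 -1.75958012e+02] [-0.8 -1.9  1.3  0.3 -0.1  0.1]
{'K': array([[314.3963514 ,   0.        , 282.01171324],
       [  0.        , 314.3963514 , 209.56419787],
       [  0.        ,   0.        ,   1.        ]]), 'xyz': array([ 0.50243202, -0.00807625,  0.31542254]), 'rotation': array([-1.59334710e+01,  2.74504327e-02,  9.40381459e+01])}
```

View pics/w1.png

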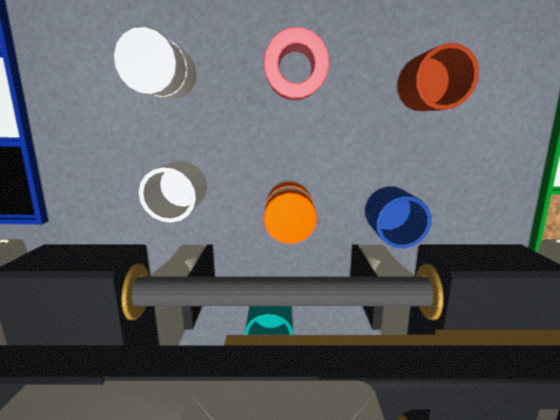

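The wrist view shows the orange cap at (290,217), centred between the fingers (x≈282), with the white cup at (168,195) and the white jar at (145,60). I'll cross-check these against the top-view measurements.

```bash
python3 - <<'E'
from h import *
m=ctrl.camera_model("wrist")
for n,uv,z in (("jo",(290,217),.062),("cw",(168,195),.046),("jw",(145,60),.062),("ct",(447,76),.046)): print(n,cast(uv,z,m).round(3))
print(ctrl.get_obs()["tool_pos"])
E
```

```text
jo [[0.582 0.004 0.062]]
cw [[ 0.574 -0.104  0.046]]
jw [[ 0.468 -0.112  0.062]]
ct [[0.46  0.121 0.046]]
[ 0.57718749 -0.00417621  0.12299374]
```

arm_command:
  targets:
    - [[0, 0, 0, 0.4, 0.9, -2, 0.85], [0, 0, 0, 0.4, 0.9, -6, 0.85], [0, 0, 0, 0.4, 0.9, -9, 0.85], [0, 0, 0, 0.4, 0.9, -10.2, 0.85], [0, 0, 0, 0.4, 0.9, -10.2, 0.85], [0, 0, 0, 0.4, 0.9, -10.2, 0], [0, 0, 0, 0.4, 0.9, -10.2, 0], [0, 0, 0, 0.4, 0.9, -10.2, 0]]

```text
clock: 2.75
tool_pos: [0.582, 0.0054, 0.0218]
orientation: [180.0, 0.2, -176.0]
force: [-0.9, 0.1, 0.7]
opening: 0.0598
```

arm_command:
  targets:
    - [[0, 0, 0, 0, 0, 0, 0], [0, 0, 0, 0, 0, 0, 0], [0, 0, 0, 0, 0, 0, 0], [0, 0, 0, 0, 0, 0, 0]]

```text
clock: 3.08
tool_pos: [0.5813, 0.0053, 0.0206]
orientation: [-180.0, 0.1, -176.0]
force: [-0.7, -1.7, 6.8]
opening: 0.0448
```

arm_command:
  targets:
    - [[0, 0, 0, 0, 0, 0, 0], [0, 0, 0, 0, 0, 1, 0], [0, 0, 0, 0, 0, 3, 0], [0, 0, 0, 0, 0, 6, 0], [0, 0, 0, 0, 0, 9, 0], [0, 0, 0, 0, 0, 11, 0], [0, 0, 0, 0, 0, 12, 0], [0, 0, 0, 0, 0, 12, 0]]

```text
clock: 3.75
tool_pos: [0.5815, 0.0057, 0.142]
orientation: [179.9, 0.2, -176.0]
force: [1.1, -0.4, -1.5]
opening: 0.045
```

arm_command:
  targets:
    - [[0, 0, 0, -0.5, 1, 0, 0], [0, 0, 0, -1.9, 3.5, 0, 0], [0, 0, 0, -3.5, 6.5, 0, 0], [0, 0, 0, -5.1, 9.5, 0, 0], [0, 0, 0, -6.7, 12.5, 0, 0], [0, 0, 0, -8.3, 15.5, 0, 0], [0, 0, 0, -9.9, 18.5, 0, 0], [0, 0, 0, -11.5, 21.5, 0, 0]]

```text
clock: 4.42
tool_pos: [0.4628, 0.2209, 0.1374]
orientation: [-179.9, -0.2, -176.0]
force: [1.1, -0.0, -1.6]
opening: 0.0447
```

arm_command:
  targets:
    - [[0, 0, 0, -1.5, 3, 0, 0], [0, 0, 0, -2.7, 5, 0, 0], [0, 0, 0, -3.4, 6.5, 0, 0], [0, 0, 0, -3.7, 7, 0, 0], [0, 0, 0, -3.7, 7, 0, 0], [0, 0, 0, -3.7, 7, 0, 0]]

```text
clock: 4.92
tool_pos: [0.4276, 0.2896, 0.1382]
orientation: [-179.9, -0.1, -176.0]
force: [0.3, -1.1, -1.6]
opening: 0.0445
```

```bash
python3 - <<'E'
from h import *
o=ctrl.get_obs(); print(o["tool_pos"],o["opening"],o["force"])
m=ctrl.camera_model("wrist"); img=ctrl.snapshot("wrist"); cv2.imwrite("pics/w2.png",img)
E
```

```text
[0.42756027 0.28956081 0.13816701] 0.04450505461755891 [ 0.26378435 -1.08259347 -1.63924932]
```

View pics/w2.png

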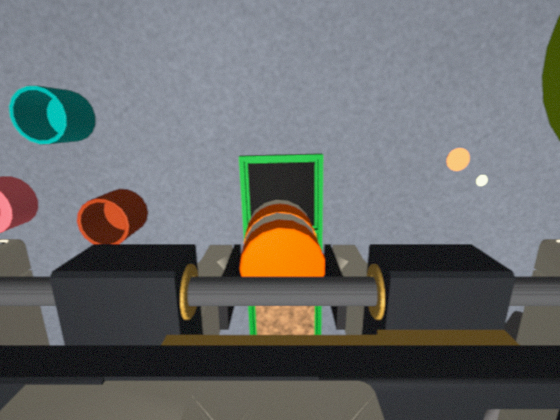

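The orange jar hangs upright in the fingers at (283,255), over the black pocket. The tray's end corners are at (240,157) and (322,155).

```bash
python3 - <<'E'
from h import *
m=ctrl.camera_model("wrist")
e=cast([(240,157),(322,155)],.01,m)[:,:2]; print(e.round(3), (e.mean(0)+(.122-.079)*np.array([.9957,.092])).round(3), ctrl.get_obs()["tool_pos"].round(4))
E
```

```text
[[0.393 0.245]
 [0.385 0.328]] [0.432 0.29 ] [0.428  0.2893 0.1385]
```

arm_command:
  targets:
    - [[0, 0, 0, 0, 0, -1, 0], [0, 0, 0, 0, 0, -3.5, 0], [0, 0, 0, 0, 0, -6, 0], [0, 0, 0, 0, 0, -8.5, 0], [0, 0, 0, 0, 0, -10, 0], [0, 0, 0, 0, 0, -10.5, 0], [0, 0, 0, 0, 0, -10.5, 0], [0, 0, 0, 0, 0, -10.5, 0]]

```text
clock: 5.63
tool_pos: [0.4288, 0.2899, 0.0346]
orientation: [-180.0, 0.0, -176.0]
force: [0.2, -0.4, -1.4]
opening: 0.0445
```

Position is within 3 mm. The jar's underside is about 11 mm above contact height, so I'll lower it in fine steps.

arm_command:
  targets:
    - [[0, 0, 0, 0.2, 0, -0.3, 0], [0, 0, 0, 0.2, 0, -0.6, 0], [0, 0, 0, 0.2, 0, -0.8, 0], [0, 0, 0, 0.2, 0, -0.9, 0], [0, 0, 0, 0.2, 0, -0.9, 0], [0, 0, 0, 0.2, 0, -0.9, 0]]

```text
clock: 6.13
tool_pos: [0.4303, 0.2903, 0.0255]
orientation: [180.0, 0.0, -176.0]
force: [0.6, 0.0, -1.0]
opening: 0.0444
```

arm_command:
  targets:
    - [[0, 0, 0, 0, 0, -0.05, 0], [0, 0, 0, 0, 0, -0.1, 0], [0, 0, 0, 0, 0, -0.1, 0], [0, 0, 0, 0, 0, -0.1, 0]]

```text
clock: 6.47
tool_pos: [0.4303, 0.2902, 0.0244]
orientation: [-180.0, 0.0, -176.0]
force: [0.3, 0.3, -1.3]
opening: 0.045
```

arm_command:
  targets:
    - [[0, 0, 0, 0, 0, -0.05, 0], [0, 0, 0, 0, 0, -0.1, 0], [0, 0, 0, 0, 0, -0.1, 0], [0, 0, 0, 0, 0, -0.1, 0]]

```text
clock: 6.8
tool_pos: [0.4305, 0.2903, 0.0236]
orientation: [180.0, 0.0, -176.0]
force: [0.1, -1.2, 2.8]
opening: 0.0448
```

arm_command:
  targets:
    - [[0, 0, 0, 0, 0, -0.05, 0], [0, 0, 0, 0, 0, -0.1, 0], [0, 0, 0, 0, 0, -0.1, 0], [0, 0, 0, 0, 0, -0.1, 0]]

```text
clock: 7.13
tool_pos: [0.4309, 0.2903, 0.0235]
orientation: [180.0, 0.1, -176.0]
force: [-1.1, -2.7, 10.0]
opening: 0.0449
```

Contact came at the expected height (.0236). Next I release, lift, and move toward the white cup.

arm_command:
  targets:
    - [[0, 0, 0, 0, 0, 0.05, 0.6], [0, 0, 0, 0, 0, 0.05, 0.7], [0, 0, 0, 0, 0, 0.05, 0.8], [0, 0, 0, 0, 0, 0.05, 0.8], [0, 0, 0, 0, 0, 0.05, 0.8], [0, 0, 0, 0, 0, 0.05, 0.8]]

```text
clock: 7.63
tool_pos: [0.4302, 0.2902, 0.0227]
orientation: [-180.0, -0.0, -176.0]
force: [-0.6, -0.1, 0.1]
opening: 0.0693
```

arm_command:
  targets:
    - [[0, 0, 0, 0, 0, 1, 0.8], [0, 0, 0, 0, 0, 4, 0.8], [0, 0, 0, 0, 0, 8, 0.8], [0, 0, 0, 0, 0, 11, 0.8], [0, 0, 0, 3, -8, 11, 0.8], [0, 0, 0, 14.2, -39.4, 11, 0.8], [0, 0, 0, 14.2, -39.4, 11, 0.8], [0, 0, 0, 14.2, -39.4, 11, 0.8]]

```text
clock: 8.3
tool_pos: [0.4875, 0.1323, 0.1342]
orientation: [180.0, 0.1, -175.9]
force: [1.2, -0.6, -0.5]
opening: 0.07
```

arm_command:
  targets:
    - [[0, 0, 0, 8.5, -23.5, 0, 0.8], [0, 0, 0, 8.5, -23.5, 0, 0.8], [0, 0, 0, 8.5, -23.5, 0, 0.8], [0, 0, 0, 8.5, -23.5, 0, 0.8], [0, 0, 0, 8.5, -23.5, 0, 0.8], [0, 0, 0, 8.5, -23.5, 0, 0.8], [0, 0, 0, 8.5, -23.5, -2, 0.8], [0, 0, 0, 8.5, -23.5, -3, 0.8]]

```text
clock: 8.97
tool_pos: [0.5719, -0.1038, 0.102]
orientation: [180.0, -0.0, -176.3]
force: [-1.1, 0.6, -0.1]
opening: 0.0703
```

arm_command:
  targets:
    - [[0, 0, 0, 0, 0, 0, 0.8], [0, 0, 0, 0, 0, 0, 0.8]]

```text
clock: 9.13
tool_pos: [0.5715, -0.1009, 0.1029]
orientation: [-180.0, -0.1, -176.0]
force: [0.5, -0.4, 0.3]
opening: 0.0704
```

arm_command:
  targets:
    - [[0, 0, 0, 0.1, -0.2, -2, 0.8], [0, 0, 0, 0.1, -0.2, -5, 0.8], [0, 0, 0, 0.1, -0.2, -7.5, 0.8], [0, 0, 0, 0.1, -0.2, -8.8, 0.8], [0, 0, 0, 0.1, -0.2, -8.8, 0.8], [0, 0, 0, 0.1, -0.2, -8.8, 0], [0, 0, 0, 0.1, -0.2, -8.8, 0], [0, 0, 0, 0.1, -0.2, -8.8, 0]]

```text
clock: 9.8
tool_pos: [0.5746, -0.1028, 0.0168]
orientation: [-180.0, 0.2, -175.9]
force: [-0.5, 0.7, 0.6]
opening: 0.0558
```

arm_command:
  targets:
    - [[0, 0, 0, 0, 0, 0, 0], [0, 0, 0, 0, 0, 0, 0], [0, 0, 0, 0, 0, 0, 0], [0, 0, 0, 0, 0, 0, 0]]

```text
clock: 10.13
tool_pos: [0.5733, -0.1035, 0.0153]
orientation: [180.0, 0.0, -176.0]
force: [-0.1, 0.4, 0.5]
opening: 0.0292
```

arm_command:
  targets:
    - [[0, 0, 0, 0, 0, 0, 0], [0, 0, 0, 0, 0, 1, 0], [0, 0, 0, 0, 0, 3, 0], [0, 0, 0, 0, 0, 6, 0], [0, 0, 0, 0, 0, 9, 0], [0, 0, 0, 0, 0, 11, 0], [0, 0, 0, 0, 0, 12, 0], [0, 0, 0, 0, 0, 12, 0]]

```text
clock: 10.8
tool_pos: [0.5748, -0.1034, 0.1382]
orientation: [-180.0, 0.3, -176.0]
force: [0.1, -0.3, 0.6]
opening: 0.0004
```

The gripper closed on nothing, so I need a look.

```bash
python3 - <<'E'
from h import *
a=ctrl.snapshot("top"); cv2.imwrite("pics/t2.png",np.vstack([cv2.resize(a[100:310,120:450],(660,420)),]))
w=ctrl.snapshot("wrist"); s=ctrl.snapshot("scene"); cv2.imwrite("pics/ws.png",np.hstack([cv2.resize(w,(400,300)),cv2.resize(s[100:360,90:440],(400,300))]))
E
```

```text
(no output)
```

View pics/t2.png

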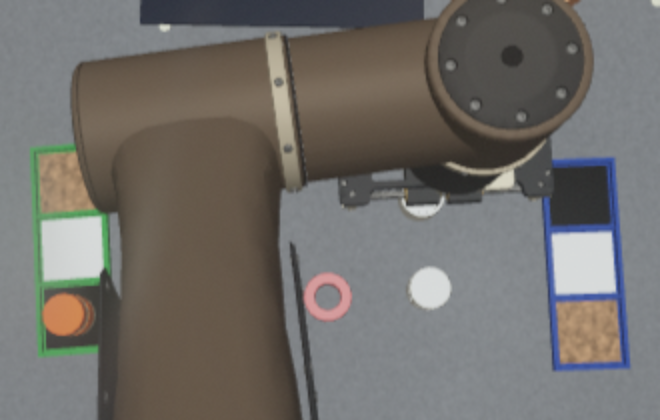

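View pics/ws.png

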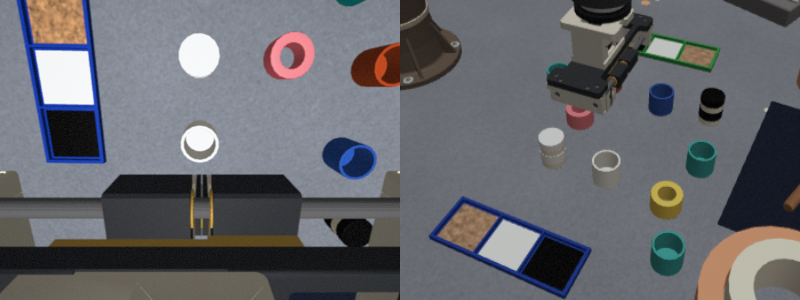

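The cup still stands upright, at wrist pixel ≈(280,200) and top-crop (423,205). I'll measure where it is now.

```bash
python3 - <<'E'
from h import *
m=ctrl.camera_model("wrist"); w=ctrl.snapshot("wrist"); o=ctrl.get_obs()
c=blob(w,"white",(280,200),45); print(cv2.boundingRect(c)); u,r=cv2.minEnclosingCircle(c)
for z in (.046,): print(u,r,cast(u,z,m).round(4),cast(c,z,m).min(0),cast(c,z,m).max(0))
print(o["tool_pos"])
s=ctrl.snapshot("scene"); ms=ctrl.camera_model("scene")
c=blob(s,"white",(270,245),20); print(cv2.boundingRect(c))
print(cast((270,239),.046,ms))
E
```

```text
(235, 155, 91, 90)
(280.0, 199.0) 62.93657684326172 [[ 0.5682 -0.1044  0.046 ]] [ 0.52530208 -0.1469186   0.046     ] [ 0.61452216 -0.05836777  0.046     ]
[ 0.57217588 -0.10345325  0.13354439]
(258, 230, 25, 19)
[[ 0.57324283 -0.10691849  0.046     ]]
```

The cup measures (.572,−.105), so it has not moved. I'll try again, and look with the fingers lowered before closing.

arm_command:
  targets:
    - [[0, 0, 0, 0, 0, 0, 0.85], [0, 0, 0, 0, 0, 0, 0.85], [0, 0, 0, 0, 0, 0, 0.85], [0, 0, 0, 0, 0, 0, 0.85], [0, 0, 0, 0, 0, 0, 0.85], [0, 0, 0, 0, 0, 0, 0.85], [0, 0, 0, 0, 0, 0, 0.85], [0, 0, 0, 0, 0, 0, 0.85]]

```text
clock: 11.72
tool_pos: [0.5731, -0.1034, 0.1349]
orientation: [180.0, 0.0, -176.0]
force: [-0.9, -0.1, -0.1]
opening: 0.0481
```

arm_command:
  targets:
    - [[0, 0, 0, 0, 0, 0, 0.85], [0, 0, 0, 0, 0, 0, 0.85], [0, 0, 0, 0, 0, -2, 0.85], [0, 0, 0, 0, 0, -4, 0.85], [0, 0, 0, 0, 0, -6, 0.85], [0, 0, 0, 0, 0, -6, 0.85]]

```text
clock: 12.22
tool_pos: [0.5704, -0.1034, 0.0712]
orientation: [180.0, -0.3, -176.0]
force: [-0.8, -0.1, -0.7]
opening: 0.074
```

```bash
python3 - <<'E'
from h import *
print(ctrl.get_obs()["tool_pos"],ctrl.get_obs()["opening"])
w=ctrl.snapshot("wrist"); s=ctrl.snapshot("scene"); cv2.imwrite("pics/ws2.png",np.hstack([cv2.resize(w,(400,300)),cv2.resize(s[150:300,190:390],(400,300))]))
E
```

```text
[ 0.57041179 -0.10344098  0.07119035] 0.07403807439160127
```

View pics/ws2.png

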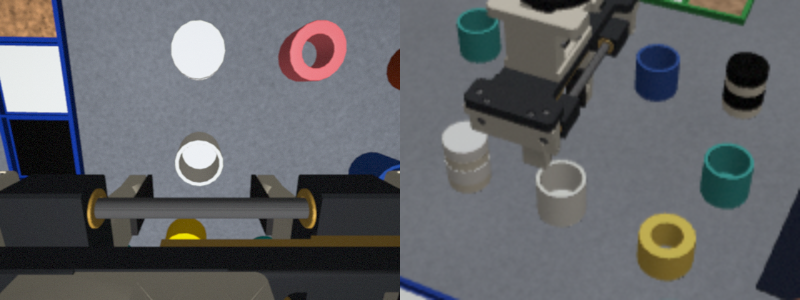

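```bash
cat >> h.py <<'E'
def proj(p,m):
    q=R.from_euler("xyz",m["rotation"],degrees=True).as_matrix().T@(np.array(p)-m["xyz"]); K=m["K"]
    return K[0,2]-K[0,0]*q[0]/q[2], K[1,2]+K[1,1]*q[1]/q[2]
E
python3 - <<'E'
from h import *
s=ctrl.camera_model("scene"); w=ctrl.camera_model("wrist"); o=ctrl.get_obs(); p=o["tool_pos"]; print(p,w["xyz"]-p)
for d in (-.037,-.058): print("near tip scene",proj(p+[0,d,0],s),"wrist",proj(p+[0,d,0],w))
for x in (.56,.572,.585): print(x,"rim scene",proj((x,-.105,.046),s),"base",proj((x,-.105,0),s),"rim wrist",proj((x,-.105,.046),w))
wi=ctrl.snapshot("wrist"); cv2.imwrite("pics/w3.png",wi[180:380,130:450])
si=ctrl.snapshot("scene"); c=blob(si,"white",(270,245),22);print(cv2.boundingRect(c))
E
```

```text
[ 0.57287252 -0.10360491  0.07479116] [-0.07392267 -0.004052    0.19354489]
near tip scene (np.float64(260.93641578467907), np.float64(240.4282041729075)) wrist (np.float64(223.93303022925903), np.float64(233.7695616141954))
near tip scene (np.float64(255.3268969340965), np.float64(248.01226453151824)) wrist (np.float64(191.7411165470396), np.float64(231.65315629112936))
0.56 rim scene (np.float64(264.55453883072454), np.float64(236.06927227486858)) base (np.float64(265.1634151852577), np.float64(251.35446323853554)) rim wrist (np.float64(279.86017758526054), np.float64(206.85539541041564))
0.572 rim scene (np.float64(269.9080481131455), np.float64(238.13942524090393)) base (np.float64(270.3280400586214), np.float64(253.42133683005295)) rim wrist (np.float64(278.7627848547062), np.float64(222.37545327816576))
0.585 rim scene (np.float64(275.76607401998325), np.float64(240.40467016089926)) base (np.float64(275.9773536653595), np.float64(255.6821819814961)) rim wrist (np.float64(277.6080698707095), np.float64(238.7062005789362))
(258, 229, 25, 20)
```

View pics/w3.png

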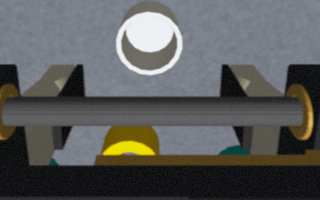

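The wrist crop shows the cup rim at (279,223), which matches x=.572. The fingertips, however, look about 10 px higher in the scene view than the pose says. I'll measure the true tip height with scale marks drawn on an enlarged scene crop.

```bash
python3 - <<'E'
from h import *
s=ctrl.camera_model("scene"); p=ctrl.get_obs()["tool_pos"]; im=ctrl.snapshot("scene")
x0,y0,f=200,130,6; big=cv2.resize(im[y0:y0+95,x0:x0+130],None,fx=f,fy=f,interpolation=cv2.INTER_CUBIC)
for k,dz in enumerate((0,.01,.02,.03,.04,.066,.1)):
    for y,c in ((-.037,(0,0,255)),(-.058,(255,0,0))):
        a=[proj(p+[dx,y,dz],s) for dx in (-.0095,.0095)]
        a=[(int((u-x0)*f),int((v-y0)*f)) for u,v in a]; cv2.line(big,*a,c,1)
        if y<-.05: cv2.putText(big,str(int(dz*1000)),(a[0][0]-25,a[0][1]),0,.4,(0,255,255),1)
cv2.imwrite("pics/s4.png",big); print(p)
E
```

```text
[ 0.57411648 -0.1034826   0.07621812]
```

View pics/s4.png

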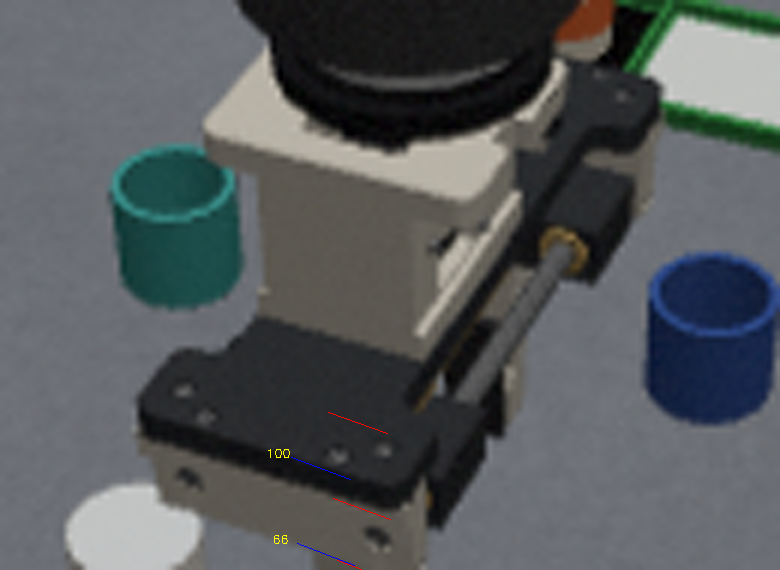

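```bash
python3 - <<'E'
from h import *
s=ctrl.camera_model("scene"); p=ctrl.get_obs()["tool_pos"]; im=ctrl.snapshot("scene")
x0,y0,f=225,195,9; big=cv2.resize(im[y0:y0+65,x0:x0+85],None,fx=f,fy=f,interpolation=cv2.INTER_CUBIC)
for k,dz in enumerate((0,.01,.02,.03,.04,.05,.066)):
    for y,c in ((-.037,(0,0,255)),(-.058,(255,0,0))):
        a=[proj(p+[dx,y,dz],s) for dx in (-.0095,.0095)]
        a=[(int((u-x0)*f),int((v-y0)*f)) for u,v in a]; cv2.line(big,*a,c,1)
        if y<-.05: cv2.putText(big,str(int(dz*1000)),(a[0][0]-25,a[0][1]),0,.4,(0,255,255),1)
cv2.imwrite("pics/s5.png",big); print(p)
E
```

```text
[ 0.57420997 -0.10343243  0.07635861]
```

View pics/s5.png

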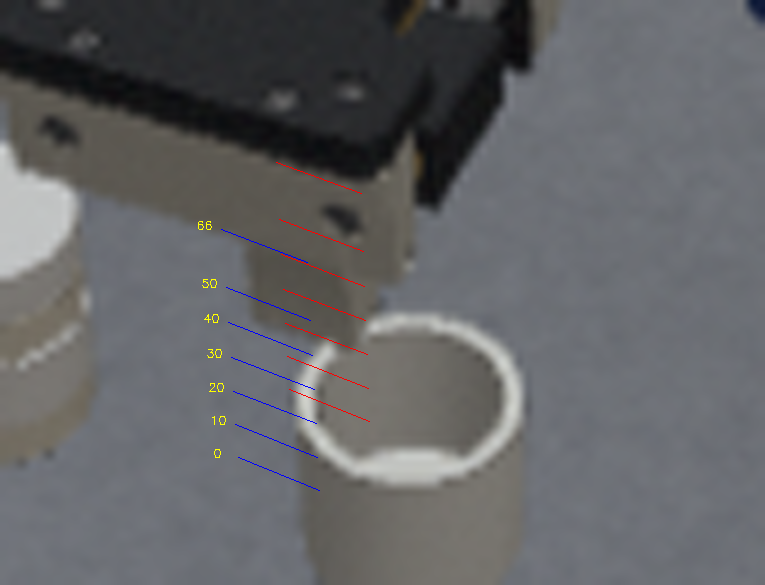

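The fingers end about 33 mm above the stated TCP. That fits both results: the tips passed over the 46 mm cup at z=.015, but gripped the 62 mm jar at z=.02. So I'll take the cup with TCP z≈−.003, which puts the tips near 30 mm, and watch the force.

arm_command:
  targets:
    - [[0, 0, 0, -0.1, -0.1, -2, 0.85], [0, 0, 0, -0.1, -0.1, -4, 0.85], [0, 0, 0, -0.1, -0.1, -5, 0.85], [0, 0, 0, -0.1, -0.1, -6, 0.85], [0, 0, 0, -0.1, -0.1, -6.5, 0.85], [0, 0, 0, -0.1, -0.1, -6.5, 0.85]]

```text
clock: 13.02
tool_pos: [0.5718, -0.1045, 0.0092]
orientation: [-180.0, -0.1, -176.0]
force: [-0.8, -0.5, 1.0]
opening: 0.0741
```

arm_command:
  targets:
    - [[0, 0, 0, 0, 0, -0.5, 0.85], [0, 0, 0, 0, 0, -1, 0.85], [0, 0, 0, 0, 0, -1.3, 0.85], [0, 0, 0, 0, 0, -1.3, 0.85], [0, 0, 0, 0, 0, -1.3, 0.85]]

```text
clock: 13.43
tool_pos: [0.5722, -0.1044, -0.0031]
orientation: [-180.0, -0.0, -176.0]
force: [-0.8, 0.3, 0.9]
opening: 0.0745
```

arm_command:
  targets:
    - [[0, 0, 0, 0, 0, 0, 0], [0, 0, 0, 0, 0, 0, 0], [0, 0, 0, 0, 0, 0, 0], [0, 0, 0, 0, 0, 0, 0], [0, 0, 0, 0, 0, 0, 0], [0, 0, 0, 0, 0, 0, 0], [0, 0, 0, 0, 0, 0, 0], [0, 0, 0, 0, 0, 0, 0]]

```text
clock: 14.1
tool_pos: [0.5723, -0.1044, -0.0029]
orientation: [-180.0, 0.0, -176.0]
force: [-0.4, -0.3, 2.8]
opening: 0.0491
```

```bash
python3 - <<'E'
from h import *
im=ctrl.snapshot("scene"); x0,y0,f=205,170,7
cv2.imwrite("pics/s6.png",cv2.resize(im[y0:y0+85,x0:x0+110],None,fx=f,fy=f,interpolation=cv2.INTER_CUBIC)); o=ctrl.get_obs(); print(o["tool_pos"],o["opening"])
E
```

```text
[ 0.57230442 -0.1044689  -0.00291507] 0.04959852204018167
```

View pics/s6.png

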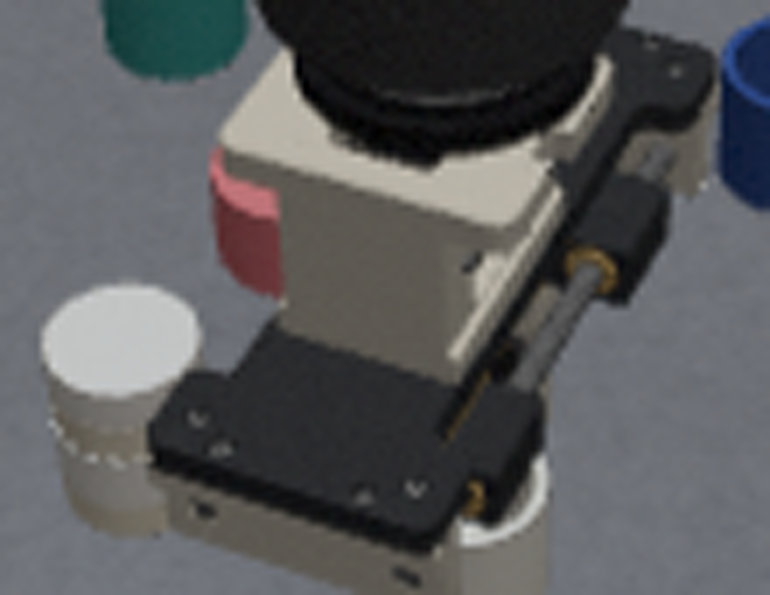

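The grip stopped at 49.6 mm, on the cup, and the neighbours are clear. I'll lift and carry it to the green tray's white pocket.

arm_command:
  targets:
    - [[0, 0, 0, 0, 0, 0.5, 0], [0, 0, 0, 0, 0, 2, 0], [0, 0, 0, 0, 0, 4, 0], [0, 0, 0, 0, 0, 7, 0], [0, 0, 0, 0, 0, 9.5, 0], [0, 0, 0, 0, 0, 11, 0], [0, 0, 0, 0, 0, 12, 0], [0, 0, 0, 0, 0, 12, 0]]

```text
clock: 14.82
tool_pos: [0.5733, -0.1043, 0.1192]
orientation: [180.0, 0.2, -176.0]
force: [-0.8, -0.3, -1.1]
opening: 0.0492
```

arm_command:
  targets:
    - [[0, 0, 0, -0.2, 1, 0, 0], [0, 0, 0, -0.6, 4, 0, 0], [0, 0, 0, -1.1, 7, 0, 0], [0, 0, 0, -1.5, 10, 0, 0], [0, 0, 0, -2, 13, 0, 0], [0, 0, 0, -2.5, 16, 0, 0], [0, 0, 0, -2.9, 19, 0, 0], [0, 0, 0, -3.4, 22, 0, 0]]

```text
clock: 15.48
tool_pos: [0.5365, 0.1169, 0.1151]
orientation: [-179.9, -0.2, -176.0]
force: [0.1, 0.5, -1.1]
opening: 0.049
```

arm_command:
  targets:
    - [[0, 0, 0, -0.5, 3, 0, 0], [0, 0, 0, -1, 6, 0, 0], [0, 0, 0, -1.4, 9, 0, 0], [0, 0, 0, -1.9, 12, 0, 0], [0, 0, 0, -2.3, 15, 0, 0], [0, 0, 0, -2.6, 17, 0, 0], [0, 0, 0, -2.8, 18.1, 0, 0], [0, 0, 0, -2.8, 18.1, 0, 0]]

```text
clock: 16.15
tool_pos: [0.5088, 0.2983, 0.1151]
orientation: [-179.9, -0.1, -175.9]
force: [0.2, -0.2, -1.2]
opening: 0.0492
```

arm_command:
  targets:
    - [[0, 0, 0, 0, 0, 0, 0], [0, 0, 0, 0, 0, 0, 0]]

```text
clock: 16.32
tool_pos: [0.5096, 0.2956, 0.116]
orientation: [-179.9, -0.1, -176.0]
force: [0.8, 0.2, -0.3]
opening: 0.0494
```

arm_command:
  targets:
    - [[0, 0, 0, 0, 0.1, -1, 0], [0, 0, 0, 0, 0.1, -3.5, 0], [0, 0, 0, 0, 0.1, -6, 0], [0, 0, 0, 0, 0.1, -8.5, 0], [0, 0, 0, 0, 0.1, -10, 0], [0, 0, 0, 0, 0.1, -10.8, 0], [0, 0, 0, 0, 0.1, -10.8, 0], [0, 0, 0, 0, 0.1, -10.8, 0]]

```text
clock: 16.98
tool_pos: [0.5104, 0.2971, 0.0089]
orientation: [-180.0, -0.0, -176.0]
force: [0.6, -0.4, 0.0]
opening: 0.0492
```

arm_command:
  targets:
    - [[0, 0, 0, 0, 0, -0.2, 0], [0, 0, 0, 0, 0, -0.4, 0], [0, 0, 0, 0, 0, -0.5, 0], [0, 0, 0, 0, 0, -0.6, 0], [0, 0, 0, 0, 0, -0.6, 0], [0, 0, 0, 0, 0, -0.6, 0]]

```text
clock: 17.48
tool_pos: [0.5102, 0.2977, 0.0031]
orientation: [180.0, 0.0, -176.0]
force: [0.9, 0.6, -0.0]
opening: 0.0492
```

arm_command:
  targets:
    - [[0, 0, 0, 0, 0, -0.1, 0], [0, 0, 0, 0, 0, -0.15, 0], [0, 0, 0, 0, 0, -0.2, 0], [0, 0, 0, 0, 0, -0.25, 0], [0, 0, 0, 0, 0, -0.25, 0], [0, 0, 0, 0, 0, -0.25, 0]]

```text
clock: 17.98
tool_pos: [0.5101, 0.2976, 0.0003]
orientation: [-180.0, -0.0, -176.0]
force: [0.0, -0.5, -1.1]
opening: 0.0493
```

arm_command:
  targets:
    - [[0, 0, 0, 0, 0, -0.05, 0], [0, 0, 0, 0, 0, -0.1, 0], [0, 0, 0, 0, 0, -0.1, 0], [0, 0, 0, 0, 0, -0.1, 0]]

```text
clock: 18.32
tool_pos: [0.5102, 0.2976, 0.0001]
orientation: [180.0, 0.0, -176.0]
force: [-1.9, -1.2, 3.8]
opening: 0.0492
```

arm_command:
  targets:
    - [[0, 0, 0, 0, 0, 0.05, 0.65], [0, 0, 0, 0, 0, 0.05, 0.75], [0, 0, 0, 0, 0, 0.05, 0.8], [0, 0, 0, 0, 0, 0.05, 0.8], [0, 0, 0, 0, 0, 0.05, 0.8], [0, 0, 0, 0, 0, 0.05, 0.8]]

```text
clock: 18.82
tool_pos: [0.5101, 0.2975, -0.0002]
orientation: [-180.0, -0.0, -176.0]
force: [0.4, -0.4, 0.6]
opening: 0.0699
```

arm_command:
  targets:
    - [[0, 0, 0, 0, 0, 1, 0.8], [0, 0, 0, 0, 0, 4, 0.8], [0, 0, 0, 0, 0, 8, 0.8], [0, 0, 0, 0, 0, 11, 0.8], [0, 0, -0.1, 2, -4, 13, 0.85], [0, 0, -0.2, 4, -8, 13, 0.85], [0, 0, -0.3, 6, -11.5, 13, 0.85], [0, 0, -0.4, 8, -15, 13, 0.85]]

```text
clock: 19.48
tool_pos: [0.5874, 0.1527, 0.1319]
orientation: [179.9, 0.1, 160.9]
force: [0.5, 1.1, -0.2]
opening: 0.0746
```

arm_command:
  targets:
    - [[0, 0, -0.1, 9.6, -26, 0, 0.85], [0, 0, -0.12, 9.6, -26, 0, 0.85], [0, 0, -0.12, 9.6, -26, 0, 0.85], [0, 0, -0.12, 9.6, -26, 0, 0.85], [0, 0, -0.12, 9.6, -26, 0, 0.85], [0, 0, -0.12, 9.6, -26, 0, 0.85], [0, 0, -0.12, 9.6, -26, 0, 0.85], [0, 0, -0.12, 9.6, -26, 0, 0.85]]

```text
clock: 20.15
tool_pos: [0.6835, -0.1115, 0.13]
orientation: [-179.9, 0.0, 154.0]
force: [0.3, 1.6, 0.2]
opening: 0.0743
```

arm_command:
  targets:
    - [[0, 0, 0, 0, 0, 0, 0.85], [0, 0, 0, 0, 0, 0, 0.85]]

```text
clock: 20.32
tool_pos: [0.6824, -0.1063, 0.1302]
orientation: [180.0, -0.0, 154.2]
force: [0.3, 0.8, 1.0]
opening: 0.0748
```

```bash
python3 - <<'E'
from h import *
o=ctrl.get_obs(); m=ctrl.camera_model("wrist"); w=ctrl.snapshot("wrist"); print(o["tool_pos"],o["orientation"],o["opening"],o["joint_pos"].round())
u0=proj((.686,-.113,.036),m); print(u0)
try:
    c=blob(w,"yellow",u0,45); u,r=cv2.minEnclosingCircle(c); print(cv2.boundingRect(c),u,r,cast(u,.036,m))
except Exception as e: print(e)
t=ctrl.snapshot("top"); cv2.imwrite("pics/wt.png",np.hstack([cv2.resize(w,(400,300)),cv2.resize(t[140:290,110:310],(400,300))]))
E
```

```text
[ 0.68240788 -0.10634711  0.1301745 ] [ 1.79993801e+02 -6.60041767e-03  1.54165496e+02] 0.07477005094355962 [   7.   24.   -2.   -0.  -64. -123.]
(np.float64(276.4618852537474), np.float64(208.4336255705332))
(250, 181, 56, 59) (277.3414001464844, 209.7687225341797) 29.52934455871582 [[ 0.68754965 -0.1128278   0.036     ]]
```

View pics/wt.png

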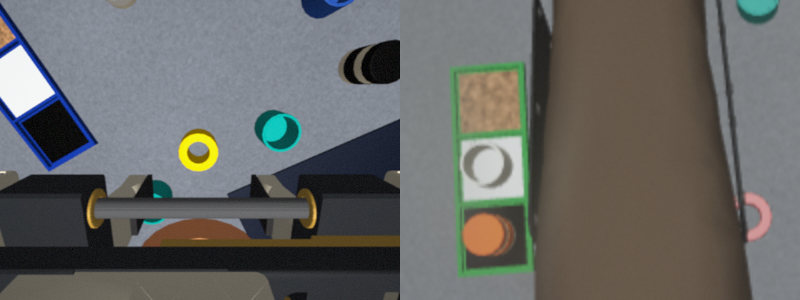

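The wrist view shows the yellow ring at (277,210) full scale, position (.687,−.113). The top view shows the orange jar and white cup upright in their pockets. A turquoise cup sits near the reach of the gripper's body, so I'll turn a further 32° to keep both turquoise cups clear, then descend.

arm_command:
  targets:
    - [[0, 0, -0.12, 0.45, -0.65, 0, 0.85], [0, 0, -0.24, 0.45, -0.65, 0, 0.85], [0, 0, -0.36, 0.45, -0.65, 0, 0.85], [0, 0, -0.48, 0.45, -0.65, 0, 0.85], [0, 0, -0.56, 0.45, -0.65, -2, 0.85], [0, 0, -0.56, 0.45, -0.65, -5, 0.85], [0, 0, -0.56, 0.45, -0.65, -6, 0.85], [0, 0, -0.56, 0.45, -0.65, -6, 0.85]]

```text
clock: 21.08
tool_pos: [0.6848, -0.1116, 0.067]
orientation: [-179.7, -0.2, 122.2]
force: [-0.9, -0.6, -0.5]
opening: 0.0747
```

arm_command:
  targets:
    - [[0, 0, 0, 0, 0, -2, 0.85], [0, 0, 0, 0, 0, -4, 0.85], [0, 0, 0, 0, 0, -5.5, 0.85], [0, 0, 0, 0, 0, -6, 0.85], [0, 0, 0, 0, 0, -6, 0.85], [0, 0, 0, 0, 0, -6, 0.85]]

```text
clock: 21.58
tool_pos: [0.688, -0.1126, 0.0113]
orientation: [180.0, 0.1, 122.2]
force: [0.7, -0.1, 0.8]
opening: 0.0745
```

arm_command:
  targets:
    - [[0, 0, 0, 0, 0, -0.8, 0.85], [0, 0, 0, 0, 0, -1.6, 0.85], [0, 0, 0, 0, 0, -2.2, 0.85], [0, 0, 0, 0, 0, -2.3, 0.85], [0, 0, 0, 0, 0, -2.3, 0.85], [0, 0, 0, 0, 0, -2.3, 0], [0, 0, 0, 0, 0, -2.3, 0], [0, 0, 0, 0, 0, -2.3, 0]]

```text
clock: 22.25
tool_pos: [0.6874, -0.1128, -0.0128]
orientation: [180.0, 0.0, 122.1]
force: [0.9, 0.1, 0.0]
opening: 0.0599
```

arm_command:
  targets:
    - [[0, 0, 0, 0, 0, 0, 0], [0, 0, 0, 0, 0, 0, 0], [0, 0, 0, 0, 0, 0, 0], [0, 0, 0, 0, 0, 0, 0], [0, 0, 0, 0, 0, 0, 0], [0, 0, 0, 0, 0, 0, 0]]

```text
clock: 22.75
tool_pos: [0.6874, -0.1128, -0.0128]
orientation: [180.0, 0.0, 122.1]
force: [0.3, 0.5, 2.4]
opening: 0.0528
```

Gripped at 53 mm. I'll lift, carry and turn back.

arm_command:
  targets:
    - [[0, 0, 0, 0, 0, 0.5, 0], [0, 0, 0, 0, 0, 2, 0], [0, 0, 0, 0, 0, 4, 0], [0, 0, 0, 0, 0, 7, 0], [0, 0, 0, 0, 0, 10, 0], [0, 0, 0, 0, 0, 12, 0], [0, 0, 0, 0, 0, 13, 0], [0, 0, 0, 0, 0, 13, 0]]

```text
clock: 23.42
tool_pos: [0.6884, -0.1128, 0.1197]
orientation: [179.8, 0.1, 122.1]
force: [0.7, 0.6, -1.4]
opening: 0.0527
```

arm_command:
  targets:
    - [[0, 0, 0.05, -0.3, 1, 0, 0], [0, 0, 0.15, -0.9, 4, 0, 0], [0, 0, 0.25, -1.6, 7, 0, 0], [0, 0, 0.35, -2.3, 10, 0, 0], [0, 0, 0.45, -3, 13, 0, 0], [0, 0, 0.55, -3.7, 16, 0, 0], [0, 0, 0.65, -4.4, 19, 0, 0], [0, 0, 0.75, -5.1, 22, 0, 0]]

```text
clock: 24.08
tool_pos: [0.6343, 0.1083, 0.1146]
orientation: [-179.9, -0.2, 165.3]
force: [0.5, 0.4, -0.5]
opening: 0.0531
```

arm_command:
  targets:
    - [[0, 0, 0.1, -0.7, 3, 0, 0], [0, 0, 0.2, -1.4, 6, 0, 0], [0, 0, 0.28, -2.1, 9, 0, 0], [0, 0, 0.33, -2.8, 12, 0, 0], [0, 0, 0.33, -3.5, 15, 0, 0], [0, 0, 0.33, -4.2, 18, 0, 0], [0, 0, 0.33, -4.7, 19.8, 0, 0], [0, 0, 0.33, -4.7, 19.8, 0, 0]]

```text
clock: 24.75
tool_pos: [0.5872, 0.3082, 0.1143]
orientation: [-179.9, -0.2, -175.8]
force: [0.9, -0.5, -0.7]
opening: 0.0526
```

arm_command:
  targets:
    - [[0, 0, 0, 0, 0, 0, 0], [0, 0, 0, 0, 0, 0, 0], [0, 0, 0, 0, 0, 0, 0]]

```text
clock: 25.0
tool_pos: [0.5889, 0.3041, 0.1159]
orientation: [-179.9, -0.1, -176.1]
force: [0.3, -0.7, -0.7]
opening: 0.0529
```

arm_command:
  targets:
    - [[0, 0, 0, 0, 0.1, -1, 0], [0, 0, 0, 0, 0.1, -3.5, 0], [0, 0, 0, 0, 0.1, -6, 0], [0, 0, 0, 0, 0.1, -8.5, 0], [0, 0, 0, 0, 0.1, -10.5, 0], [0, 0, 0, 0, 0.1, -11.5, 0], [0, 0, 0, 0, 0.1, -11.5, 0], [0, 0, 0, 0, 0.1, -11.5, 0]]

```text
clock: 25.67
tool_pos: [0.5894, 0.3057, 0.0017]
orientation: [-180.0, -0.0, -176.0]
force: [0.2, 0.5, -0.2]
opening: 0.0526
```

arm_command:
  targets:
    - [[0, 0, 0, 0, 0, -0.2, 0], [0, 0, 0, 0, 0, -0.4, 0], [0, 0, 0, 0, 0, -0.6, 0], [0, 0, 0, 0, 0, -0.75, 0], [0, 0, 0, 0, 0, -0.75, 0], [0, 0, 0, 0, 0, -0.75, 0]]

```text
clock: 26.17
tool_pos: [0.5891, 0.3063, -0.0054]
orientation: [180.0, 0.0, -176.0]
force: [0.6, -0.1, -0.3]
opening: 0.0527
```

arm_command:
  targets:
    - [[0, 0, 0, 0, 0, -0.1, 0], [0, 0, 0, 0, 0, -0.2, 0], [0, 0, 0, 0, 0, -0.3, 0], [0, 0, 0, 0, 0, -0.35, 0], [0, 0, 0, 0, 0, -0.35, 0], [0, 0, 0, 0, 0, -0.35, 0]]

```text
clock: 26.67
tool_pos: [0.5891, 0.3062, -0.0092]
orientation: [-180.0, -0.0, -176.0]
force: [-0.0, 0.4, -0.3]
opening: 0.0525
```

arm_command:
  targets:
    - [[0, 0, 0, 0, 0, -0.05, 0], [0, 0, 0, 0, 0, -0.1, 0], [0, 0, 0, 0, 0, -0.15, 0], [0, 0, 0, 0, 0, -0.15, 0], [0, 0, 0, 0, 0, -0.15, 0]]

```text
clock: 27.08
tool_pos: [0.5892, 0.3063, -0.0098]
orientation: [180.0, 0.0, -176.0]
force: [-2.1, -0.2, 4.5]
opening: 0.0526
```

arm_command:
  targets:
    - [[0, 0, 0, 0, 0, 0.05, 0.65], [0, 0, 0, 0, 0, 0.05, 0.75], [0, 0, 0, 0, 0, 0.05, 0.8], [0, 0, 0, 0, 0, 0.05, 0.8], [0, 0, 0, 0, 0, 0.05, 0.8], [0, 0, 0, 0, 0, 0.05, 0.8]]

```text
clock: 27.58
tool_pos: [0.5891, 0.3062, -0.0103]
orientation: [-180.0, -0.0, -176.0]
force: [-0.1, 0.1, 0.1]
opening: 0.07
```

arm_command:
  targets:
    - [[0, 0, 0, 0, 0, 1, 0.8], [0, 0, 0, 0, 0, 4, 0.8], [0, 0, 0, 0, 0, 8, 0.8], [0, 0, 0, 0, 0, 12, 0.8], [0, 0, 0, -1, -4, 13, 0.85], [0, 0, 0, -2.1, -8, 13, 0.85], [0, 0, 0, -3.2, -12, 13, 0.85], [0, 0, 0, -4.3, -16, 13, 0.85]]

```text
clock: 28.25
tool_pos: [0.5456, 0.1451, 0.1211]
orientation: [180.0, 0.1, -176.0]
force: [0.6, -0.7, -0.0]
opening: 0.0746
```

arm_command:
  targets:
    - [[0, 0, 0, -7.9, -25.7, 0, 0.85], [0, 0, 0, -7.9, -25.7, 0, 0.85], [0, 0, 0, -7.9, -25.7, 0, 0.85], [0, 0, 0, -7.9, -25.7, 0, 0.85], [0, 0, 0, -7.9, -25.7, 0, 0.85], [0, 0, 0, -7.9, -25.7, 0, 0.85], [0, 0, 0, -7.9, -25.7, 0, 0.85], [0, 0, 0, -7.9, -25.7, 0, 0.85]]

```text
clock: 28.92
tool_pos: [0.4656, -0.1136, 0.1208]
orientation: [-180.0, 0.0, -176.2]
force: [0.1, 1.0, 0.1]
opening: 0.0747
```

arm_command:
  targets:
    - [[0, 0, 0, 0, 0, 0, 0.85], [0, 0, 0, 0, 0, 0, 0.85], [0, 0, 0, 0, 0, 0, 0.85]]

```text
clock: 29.17
tool_pos: [0.4677, -0.1099, 0.1202]
orientation: [180.0, 0.0, -176.0]
force: [-0.4, -0.5, 0.4]
opening: 0.0746
```

```bash
python3 - <<'E'
from h import *
o=ctrl.get_obs(); m=ctrl.camera_model("wrist"); w=ctrl.snapshot("wrist"); print(o["tool_pos"],o["opening"])
u0=proj((.467,-.111,.062),m); HS["white"]=((0,0,170),(179,40,255)); c=blob(w,"white",u0,50); u,r=cv2.minEnclosingCircle(c); print(u0,cv2.boundingRect(c),u,r,cast(u,.062,m),"dia",cast((u[0]+r,u[1]),.062,m)-cast((u[0]-r,u[1]),.062,m))
E
```

```text
[ 0.46768827 -0.10991528  0.12021682] 0.07460751146507465
(np.float64(279.4281360134538), np.float64(211.45405513029473)) (251, 186, 55, 52) (277.6412353515625, 211.77117919921875) 27.359821319580078 [[ 0.46737989 -0.11246791  0.062     ]] dia [[-0.00321313  0.04552719  0.        ]]
```

arm_command:
  targets:
    - [[0, 0, 0, 0, -0.2, -1, 0.85], [0, 0, 0, 0, -0.2, -3, 0.85], [0, 0, 0, 0, -0.2, -6, 0.85], [0, 0, 0, 0, -0.2, -8.5, 0.85], [0, 0, 0, 0, -0.2, -10.4, 0.85], [0, 0, 0, 0, -0.2, -10.9, 0.85], [0, 0, 0, 0, -0.2, -10.9, 0.85], [0, 0, 0, 0, -0.2, -10.9, 0.85]]

```text
clock: 29.88
tool_pos: [0.4675, -0.1124, 0.011]
orientation: [-180.0, -0.0, -175.9]
force: [-0.2, 0.7, 0.3]
opening: 0.0747
```

arm_command:
  targets:
    - [[0, 0, 0, 0, 0, 0, 0], [0, 0, 0, 0, 0, 0, 0], [0, 0, 0, 0, 0, 0, 0], [0, 0, 0, 0, 0, 0, 0], [0, 0, 0, 0, 0, 0, 0], [0, 0, 0, 0, 0, 0, 0], [0, 0, 0, 0, 0, 0, 0], [0, 0, 0, 0, 0, 0, 0]]

```text
clock: 30.55
tool_pos: [0.4677, -0.1126, 0.0113]
orientation: [-180.0, 0.1, -176.0]
force: [-0.2, -0.7, 6.0]
opening: 0.0454
```

arm_command:
  targets:
    - [[0, 0, 0, 0, 0, 0.5, 0], [0, 0, 0, 0, 0, 2, 0], [0, 0, 0, 0, 0, 4, 0], [0, 0, 0, 0, 0, 7, 0], [0, 0, 0, 0, 0, 9, 0], [0, 0, 0, 0, 0, 10, 0], [0, 0, 0, 0, 0, 10, 0], [0, 0, 0, 0, 0, 10, 0]]

```text
clock: 31.22
tool_pos: [0.4668, -0.1124, 0.1104]
orientation: [180.0, 0.0, -176.0]
force: [0.3, 0.1, -1.9]
opening: 0.0455
```

arm_command:
  targets:
    - [[0, 0, 0, 0.6, -1, 0, 0], [0, 0, 0, 2.2, -3.5, 0, 0], [0, 0, 0, 4.1, -6.5, 0, 0], [0, 0, 0, 6, -9.5, 0, 0], [0, 0, 0, 7.9, -12.5, 0, 0], [0, 0, 0, 9.8, -15.5, 0, 0], [0, 0, 0, 11, -17.3, 0, 0], [0, 0, 0, 11.4, -17.8, 0, 0]]

```text
clock: 31.88
tool_pos: [0.5815, -0.294, 0.1074]
orientation: [180.0, -0.2, -176.1]
force: [1.5, -1.1, -1.7]
opening: 0.0452
```

arm_command:
  targets:
    - [[0, 0, 0, 0, 0, 0, 0], [0, 0, 0, 0, 0, 0, 0], [0, 0, 0, 0, 0, 0, 0]]

```text
clock: 32.13
tool_pos: [0.5802, -0.2899, 0.1097]
orientation: [180.0, -0.1, -176.0]
force: [-0.2, 0.0, -1.0]
opening: 0.0452
```

```bash
python3 - <<'E'
from h import *
o=ctrl.get_obs(); m=ctrl.camera_model("wrist"); w=ctrl.snapshot("wrist"); print(o["tool_pos"],o["opening"])
c=blob(w,"blue",(280,120),125); P=cast(c,.01,m)[:,:2].astype(np.float32)*1000; print(cv2.boundingRect(c),cv2.minAreaRect(P))
e=np.array([.9986,.0534])*1; q=P@e; print("near end along axis", q.min(),"expected", np.array([502,-294.5])@e-122)
n=np.array([-.0534,.9986]); s=P@n; print("side mid",(s.min()+s.max())/2,s.max()-s.min(),"expected",np.array([502,-294.5])@n)
E
```

```text
[ 0.58015262 -0.28993241  0.10973544] 0.04523273445057757
(230, 0, 105, 245) ((518.629150390625, -294.9262390136719), (214.87034606933594, 85.90133666992188), 3.0573923587799072)
near end along axis 394.718545690918 expected 363.57090000000005
side mid -322.2066911407471 85.90814290161137 expected -320.8945
```

arm_command:
  targets:
    - [[0, 0, 0, 0.1, -0.1, -1, 0], [0, 0, 0, 0.1, -0.1, -3, 0], [0, 0, 0, 0.1, -0.1, -5.5, 0], [0, 0, 0, 0.1, -0.1, -7.5, 0], [0, 0, 0, 0.1, -0.1, -8.5, 0], [0, 0, 0, 0.1, -0.1, -8.8, 0], [0, 0, 0, 0.1, -0.1, -8.8, 0], [0, 0, 0, 0.1, -0.1, -8.8, 0]]

```text
clock: 32.85
tool_pos: [0.583, -0.2916, 0.0239]
orientation: [-180.0, 0.1, -176.0]
force: [-0.1, -0.8, -1.3]
opening: 0.0455
```

arm_command:
  targets:
    - [[0, 0, 0, 0, 0, -0.2, 0], [0, 0, 0, 0, 0, -0.35, 0], [0, 0, 0, 0, 0, -0.45, 0], [0, 0, 0, 0, 0, -0.5, 0], [0, 0, 0, 0, 0, -0.5, 0], [0, 0, 0, 0, 0, -0.5, 0]]

```text
clock: 33.35
tool_pos: [0.5822, -0.2916, 0.018]
orientation: [-180.0, 0.0, -176.0]
force: [0.6, -0.2, -1.5]
opening: 0.0454
```

arm_command:
  targets:
    - [[0, 0, 0, 0, 0, -0.1, 0], [0, 0, 0, 0, 0, -0.2, 0], [0, 0, 0, 0, 0, -0.25, 0], [0, 0, 0, 0, 0, -0.3, 0], [0, 0, 0, 0, 0, -0.3, 0], [0, 0, 0, 0, 0, -0.3, 0]]

```text
clock: 33.85
tool_pos: [0.5822, -0.2916, 0.0148]
orientation: [180.0, -0.0, -176.0]
force: [0.9, -0.3, -1.3]
opening: 0.0451
```

arm_command:
  targets:
    - [[0, 0, 0, 0, 0, -0.05, 0], [0, 0, 0, 0, 0, -0.1, 0], [0, 0, 0, 0, 0, -0.15, 0], [0, 0, 0, 0, 0, -0.15, 0], [0, 0, 0, 0, 0, -0.15, 0]]

```text
clock: 34.27
tool_pos: [0.5826, -0.2917, 0.0144]
orientation: [-180.0, 0.1, -176.0]
force: [-0.7, 1.4, 5.7]
opening: 0.0451
```

arm_command:
  targets:
    - [[0, 0, 0, 0, 0, 0.05, 0.6], [0, 0, 0, 0, 0, 0.05, 0.7], [0, 0, 0, 0, 0, 0.05, 0.8], [0, 0, 0, 0, 0, 0.05, 0.8], [0, 0, 0, 0, 0, 0.05, 0.8], [0, 0, 0, 0, 0, 0.05, 0.8]]

```text
clock: 34.77
tool_pos: [0.5821, -0.2916, 0.0137]
orientation: [180.0, -0.0, -176.0]
force: [0.1, 1.0, 0.6]
opening: 0.0699
```

arm_command:
  targets:
    - [[0, 0, 0, 0, 0, 1, 0.8], [0, 0, 0, 0, 0, 4, 0.8], [0, 0, 0, 0, 0, 8, 0.8], [0, 0, 0, 0, 0, 11, 0.8], [0, 0, 0, -1, 4, 11, 0.85], [0, 0, 0, -2.1, 8, 11, 0.85], [0, 0, 0, -3.2, 12, 11, 0.85], [0, 0, 0, -4.3, 16, 11, 0.85]]

```text
clock: 35.43
tool_pos: [0.5385, -0.1304, 0.1248]
orientation: [180.0, 0.1, -176.1]
force: [1.8, 0.9, 0.3]
opening: 0.0739
```

arm_command:
  targets:
    - [[0, 0, 0, -7.9, 25.2, 0, 0.85], [0, 0, 0, -7.9, 25.2, 0, 0.85], [0, 0, 0, -7.9, 25.2, 0, 0.85], [0, 0, 0, -7.9, 25.2, 0, 0.85], [0, 0, 0, -7.9, 25.2, 0, 0.85], [0, 0, 0, -7.9, 25.2, 0, 0.85], [0, 0, 0, -7.9, 25.2, 0, 0.85], [0, 0, 0, -7.9, 25.2, 0, 0.85]]

```text
clock: 36.1
tool_pos: [0.4597, 0.1235, 0.1251]
orientation: [179.9, 0.1, -175.8]
force: [1.5, -0.5, -0.5]
opening: 0.0745
```

arm_command:
  targets:
    - [[0, 0, 0, 0, 0, 0, 0.85], [0, 0, 0, 0, 0, 0, 0.85], [0, 0, 0, 0, 0, 0, 0.85]]

```text
clock: 36.35
tool_pos: [0.4604, 0.1196, 0.1241]
orientation: [180.0, 0.0, -176.1]
force: [0.9, 0.4, 0.3]
opening: 0.0743
```

```bash
python3 - <<'E'
from h import *
o=ctrl.get_obs(); m=ctrl.camera_model("wrist"); w=ctrl.snapshot("wrist"); print(o["tool_pos"],o["opening"])
u0=proj((.4595,.1205,.046),m); c=blob(w,"terra",u0,45); print(u0,cv2.boundingRect(c)); u,r=cv2.minEnclosingCircle(c); print(u,r,cast(u,.046,m))
t=ctrl.snapshot("top"); cv2.imwrite("pics/wt2.png",np.hstack([cv2.resize(w,(400,300)),cv2.resize(t[130:310,280:520],(400,300))]))
E
```

```text
[0.46039324 0.11964505 0.12409278] 0.07432678349483123
(np.float64(281.7900871905844), np.float64(205.198983323955)) (255, 172, 55, 60)
(281.5272521972656, 201.75885009765625) 29.960893630981445 [[0.45634548 0.12004875 0.046     ]]
```

View pics/wt2.png

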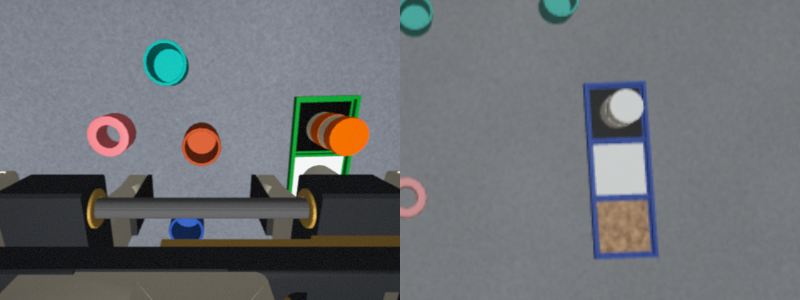

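The white jar stands upright in the blue tray's black pocket, with its cap at (626,106) in the picture. The terracotta cup, at wrist (282,203), is the only brown one, and the fingers are centred on it.

arm_command:
  targets:
    - [[0, 0, 0, -0.1, 0.1, -1, 0.85], [0, 0, 0, -0.1, 0.1, -4, 0.85], [0, 0, 0, -0.1, 0.1, -7.5, 0.85], [0, 0, 0, -0.1, 0.1, -10, 0.85], [0, 0, 0, -0.1, 0.1, -12, 0.85], [0, 0, 0, -0.1, 0.1, -12.7, 0.85], [0, 0, 0, -0.1, 0.1, -12.7, 0.85], [0, 0, 0, -0.1, 0.1, -12.7, 0.85]]

```text
clock: 37.12
tool_pos: [0.4594, 0.1211, -0.0031]
orientation: [-180.0, -0.0, -176.0]
force: [-0.2, -0.1, 0.2]
opening: 0.0745
```

arm_command:
  targets:
    - [[0, 0, 0, 0, 0, 0, 0], [0, 0, 0, 0, 0, 0, 0], [0, 0, 0, 0, 0, 0, 0], [0, 0, 0, 0, 0, 0, 0], [0, 0, 0, 0, 0, 0, 0], [0, 0, 0, 0, 0, 0, 0], [0, 0, 0, 0, 0, 0, 0], [0, 0, 0, 0, 0, 0, 0]]

```text
clock: 37.78
tool_pos: [0.4595, 0.1216, -0.0024]
orientation: [180.0, 0.0, -176.0]
force: [-2.7, 0.1, 6.5]
opening: 0.0481
```

arm_command:
  targets:
    - [[0, 0, 0, 0, 0, 0.5, 0], [0, 0, 0, 0, 0, 2, 0], [0, 0, 0, 0, 0, 4, 0], [0, 0, 0, 0, 0, 7, 0], [0, 0, 0, 0, 0, 9.5, 0], [0, 0, 0, 0, 0, 11, 0], [0, 0, 0, 0, 0, 12, 0], [0, 0, 0, 0, 0, 12, 0]]

```text
clock: 38.45
tool_pos: [0.4602, 0.1221, 0.1189]
orientation: [179.9, 0.2, -176.0]
force: [-0.2, -0.1, -1.6]
opening: 0.0485
```

arm_command:
  targets:
    - [[0, 0, 0, 0.1, -1, 0, 0], [0, 0, 0, 0.4, -4, 0, 0], [0, 0, 0, 0.7, -7, 0, 0], [0, 0, 0, 1, -10, 0, 0], [0, 0, 0, 1.3, -13, 0, 0], [0, 0, 0, 1.6, -16, 0, 0], [0, 0, 0, 1.9, -19, 0, 0], [0, 0, 0, 2.2, -22, 0, 0]]

```text
clock: 39.12
tool_pos: [0.4798, -0.1005, 0.1152]
orientation: [180.0, -0.2, -176.0]
force: [0.5, 0.0, -0.8]
opening: 0.0482
```

arm_command:
  targets:
    - [[0, 0, 0, 0.3, -3, 0, 0], [0, 0, 0, 0.6, -6, 0, 0], [0, 0, 0, 0.9, -9, 0, 0], [0, 0, 0, 1.2, -12, 0, 0], [0, 0, 0, 1.5, -15, 0, 0], [0, 0, 0, 1.8, -17.5, 0, 0], [0, 0, 0, 2.1, -19.2, 0, 0], [0, 0, 0, 2.1, -19.7, 0, 0]]

```text
clock: 39.78
tool_pos: [0.5009, -0.2981, 0.1144]
orientation: [179.9, -0.2, -176.1]
force: [0.7, -0.3, -1.2]
opening: 0.0482
```

arm_command:
  targets:
    - [[0, 0, 0, 0, 0, 0, 0], [0, 0, 0, 0, 0, 0, 0], [0, 0, 0, 0, 0, 0, 0]]

```text
clock: 40.03
tool_pos: [0.5016, -0.2948, 0.1161]
orientation: [180.0, -0.1, -176.0]
force: [-0.9, -0.3, -1.4]
opening: 0.0484
```

arm_command:
  targets:
    - [[0, 0, 0, 0, -0.1, -1, 0], [0, 0, 0, 0, -0.1, -3.5, 0], [0, 0, 0, 0, -0.1, -6, 0], [0, 0, 0, 0, -0.1, -8.5, 0], [0, 0, 0, 0, -0.1, -10, 0], [0, 0, 0, 0, -0.1, -10.8, 0], [0, 0, 0, 0, -0.1, -10.8, 0], [0, 0, 0, 0, -0.1, -10.8, 0]]

```text
clock: 40.7
tool_pos: [0.5024, -0.2963, 0.009]
orientation: [-180.0, -0.0, -175.9]
force: [1.4, -0.1, -0.6]
opening: 0.0484
```

arm_command:
  targets:
    - [[0, 0, 0, 0, 0, -0.2, 0], [0, 0, 0, 0, 0, -0.4, 0], [0, 0, 0, 0, 0, -0.5, 0], [0, 0, 0, 0, 0, -0.6, 0], [0, 0, 0, 0, 0, -0.6, 0], [0, 0, 0, 0, 0, -0.6, 0]]

```text
clock: 41.2
tool_pos: [0.5023, -0.2967, 0.0031]
orientation: [-180.0, 0.0, -176.0]
force: [-0.7, 0.0, -2.4]
opening: 0.0484
```

arm_command:
  targets:
    - [[0, 0, 0, 0, 0, -0.1, 0], [0, 0, 0, 0, 0, -0.15, 0], [0, 0, 0, 0, 0, -0.2, 0], [0, 0, 0, 0, 0, -0.22, 0], [0, 0, 0, 0, 0, -0.22, 0], [0, 0, 0, 0, 0, -0.22, 0]]

```text
clock: 41.7
tool_pos: [0.5022, -0.2966, 0.0007]
orientation: [180.0, 0.0, -176.0]
force: [0.1, -0.3, -1.2]
opening: 0.0485
```

arm_command:
  targets:
    - [[0, 0, 0, 0, 0, -0.05, 0], [0, 0, 0, 0, 0, -0.1, 0], [0, 0, 0, 0, 0, -0.1, 0], [0, 0, 0, 0, 0, -0.1, 0]]

```text
clock: 42.03
tool_pos: [0.5022, -0.2966, 0.0006]
orientation: [-180.0, 0.0, -176.0]
force: [-2.2, 2.0, 8.3]
opening: 0.0479
```

Contact. Now I release, lift clear, and move back toward the start for a final look.

arm_command:
  targets:
    - [[0, 0, 0, 0, 0, 0.05, 0.65], [0, 0, 0, 0, 0, 0.05, 0.75], [0, 0, 0, 0, 0, 0.05, 0.8], [0, 0, 0, 0, 0, 0.05, 0.8], [0, 0, 0, 0, 0, 0.05, 0.8], [0, 0, 0, 0, 0, 0.05, 0.8]]

```text
clock: 42.53
tool_pos: [0.5021, -0.2966, 0.0]
orientation: [180.0, -0.0, -176.0]
force: [0.1, -0.2, 0.0]
opening: 0.0698
```

arm_command:
  targets:
    - [[0, 0, 0, 0, 0, 1, 0.8], [0, 0, 0, 0, 0, 4, 0.8], [0, 0, 0, 0, 0, 8, 0.8], [0, 0, 0, 0, 0, 12, 0.8], [0, 0, 0, 0, 0, 16, 0.8], [0, 0, 0, 0, 0, 19, 0.8], [0, 0, 0, -2, -3, 19, 0.8], [0, 0, 0, -4, -6, 19, 0.8]]

```text
clock: 43.2
tool_pos: [0.4639, -0.3567, 0.194]
orientation: [-179.9, 0.3, -175.8]
force: [-0.0, -0.1, -1.1]
opening: 0.07
```

arm_command:
  targets:
    - [[0, 0, 0, -24, -28, 0, 0.8], [0, 0, 0, -24, -28, 0, 0.8], [0, 0, 0, -24, -28, 0, 0.8], [0, 0, 0, -24, -28, 0, 0.8], [0, 0, 0, -24, -28, 0, 0.8], [0, 0, 0, -24, -28, 0, 0.8], [0, 0, 0, -24, -28, 0, 0.8], [0, 0, 0, -24, -28, 0, 0.8]]

```text
clock: 43.87
tool_pos: [0.2436, -0.6109, 0.1912]
orientation: [-180.0, 0.0, -176.0]
force: [1.7, -0.6, 1.1]
opening: 0.0699
```

```bash
python3 - <<'E'
from h import *
t=ctrl.snapshot("top"); s=ctrl.snapshot("scene"); m=ctrl.camera_model("top"); o=ctrl.get_obs(); print(o["tool_pos"],o["clock"])
cv2.imwrite("pics/fin.png",np.vstack([cv2.resize(t[110:310,120:450],(495,300)),cv2.resize(s[90:360,80:430],(495,300))]))
for n,col,uv,z,g in (("jo","orange",(.430,.290),.065,0),("cw","white",(.510,.297),.049,0),("ry","yellow",(.589,.306),.039,0),("jw","white",(.582,-.2915),.065,0),("ct","terra",(.502,-.2965),.049,0)):
    try:
        c=blob(t,col,proj((*uv,z),m),15); P=cast(c,z,m)[:,:2].astype(np.float32)*1000; print(n,cv2.minEnclosingCircle(P))
    except Exception as e: print(n,"none")
E
```

```text
[ 0.24088253 -0.61299672  0.19014966] 43.9667
jo ((430.048828125, 288.52349853515625), 21.7271671295166)
cw ((507.43511962890625, 290.7630615234375), 41.365394592285156)
ry ((591.0950927734375, 303.1894226074219), 30.22227668762207)
jw ((581.5731811523438, -290.4580078125), 22.754413604736328)
ct ((498.72698974609375, -290.58648681640625), 28.61261749267578)
```

View pics/fin.png

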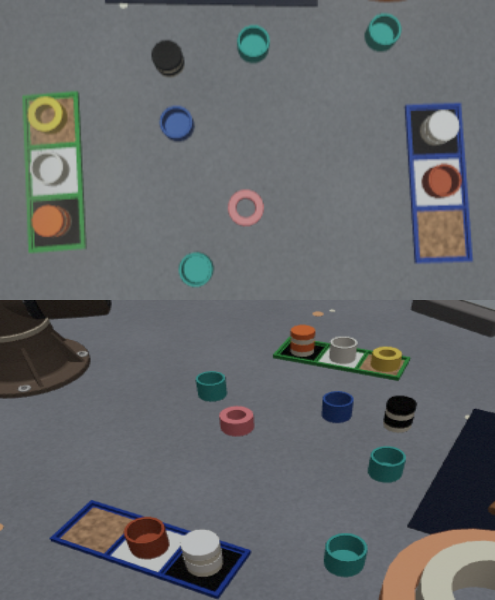

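Both views show all five items upright in the right pockets, with the other stock where it was. I'm handing in.

```bash
python3 -c "
from plant import ctrl
print(ctrl.close_job())"
```

```text
the job is handed in; nothing more can be done
None
```

Both kits are made up and the job is handed in, at about 44 s of the 144 s allowed. The green tray holds the orange jar, white cup and yellow ring. The blue tray holds the white jar and terracotta cup, and its cork pocket is empty.

- **Final check:** the last top and scene views show all five items upright in their pockets and the arm clear. The black jar, blue cup, pink ring and turquoise cups stand where they were. In the top view, both jars and the ring measured within 3 mm of their release points.
- **Set-down:** each piece was lowered until light contact, at most 10 N in the readings, and released there.
- **Disagreement:** the fingers end about 33 mm short of the stated TCP. The first grasp at the white cup therefore closed above it without touching it. After the pictures confirmed the offset, I took the remaining pieces lower. The orange jar, taken before that, was held only by its top few millimetres, but it did not slip.
- **Failed measurements:** the final colour measurements of the two cups are not usable. The white mask merged the white cup with its pocket lining, and the terracotta circle came out oversized. Those two placements rest on the pictures and the TCP readings at release.

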